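# Take the square-headed finial out of the drying rack

### The job

Take the finial with the square head out of the crowded drying rack, reaching in through the gap in front of and behind it so that its neighbours stay standing in their places. Stand it upright in the middle of the paint turntable, set down gently rather than dropped, and let go.

Things in the scene. Friction and masses are not known exactly. Their poses are not given: they have to be found in the camera images.
- square_finial_center (a point): The finial (small raw-wood post ornament, about 80 g) with the square head: a 32 x 32 mm block 36 mm tall, flat upright sides, on a narrow neck over a round foot 40 mm wide. 90 mm tall overall; this point is on its axis half-way up, 45 mm above the foot's underside; the head spans 9 to 45 mm above this point. z is up; x and y are square to the head's sides, within 5 degrees of the rack's x and y.
- rack: Fixed plywood rack, 70 x 230 mm; origin at the table under its centre, z up. Four finials stand in a row along its y, 52 mm apart, in any order, between end boards 75 mm tall. Along y only 9 to 20 mm is free beside a head; along x (before and behind the row) is open: fingers fit only there. Floor 10 mm up; rails 12 mm above the floor leave 3 mm round each foot: finials lift straight up.
- turntable_top (a point): Centre of the top face of a fixed paint turntable: a round plywood disc 160 mm in diameter, its top face level and 50 mm above the table, on a short steel stem. A small dark pivot cap marks its centre. It does not turn. z is up.
- ball_finial_center (a point): A neighbour in the rack with the same foot and neck but as head a ball, 37 mm in diameter, top 90 mm above the underside of the foot. Not to be moved. This point is on its axis, 45 mm above the underside of its foot; z is up along its axis.
- spire_finial_center (a point): A neighbour in the rack with the same foot and neck but as head a pointed spire, 34 mm wide at most, top 100 mm above the underside of the foot. Not to be moved. This point is on its axis, 45 mm above the underside of its foot; z is up along its axis.
- mushroom_finial_center (a point): A neighbour in the rack with the same foot and neck but as head a low domed button, 40 mm wide, top 77 mm above the underside of the foot. Not to be moved. This point is on its axis, 45 mm above the underside of its foot; z is up along its axis.
There are look-alikes about, which are no part of the job. Leave any orange or yellow look-alike of the part that bears ball_finial_center alone.

How it is judged:
On the way:
1. the square-headed finial is lifted clear of the rack's rails (height (world z) of square_finial_center above 0.085 m), for 0.2 s.
At the end, for the whole second after the job is handed in: The square-headed finial stands on the turntable's top face, its axis within 25 mm of the disc's centre and within 10 degrees of vertical (its mid-height point 40 to 50 mm above the face), at rest; the three neighbours are within 15 mm of where they began and within 15 degrees of upright (horizontal distance between square_finial_center and turntable_top below 0.025 m and z of square_finial_center in the frame of turntable_top between 0.04 and 0.05 m and angle between square_finial_center's own z axis and vertical below 0.17 rad and linear speed of square_finial below 0.02 m/s and angular speed of square_finial below 0.2 rad/s and distance of each of ball_finial_center, spire_finial_center, mushroom_finial_center from where it was at the start of the episode below 0.015 m and angle between each of ball_finial_center, spire_finial_center, mushroom_finial_center's own z axis and vertical below 0.26 rad); the robot touches nothing.
It fails at once if a neighbouring finial is shifted by more than 15 mm or tipped by more than 15 degrees (distance of any of ball_finial_center, spire_finial_center, mushroom_finial_center from where it was at the start of the episode above 0.015 m or angle between any of ball_finial_center, spire_finial_center, mushroom_finial_center's own z axis and vertical above 0.26 rad).
It fails at once if the square-headed finial is dropped (falls free of the fingers at more than 0.5 m/s, a drop of about 13 mm) (linear speed of square_finial above 0.5 m/s and contact force between the fingers and square_finial below 0.05 N).
It also fails if it takes over 35 s, if anything falls off the work surface, if the arm or the gripper's body presses on something with over 40 N, if the wrist force passes 120 N, or if a joint passes its speed limit or range.

### The arm

A 6-joint arm with a two-finger parallel gripper is mounted at the origin on the work surface. World frame = base frame: x ahead of the robot, y to its left, z up, the work surface at z = 0. Lengths are in m, angles in rad, forces in N, time in s.
With the tool pointing down it reaches from about 0.375 to 0.975 m from the base axis. Payload 3.8 kg.
Tool frame: the origin (TCP) lies on the centre line of the jaws, within the pads' length; the fingertips stand 17 mm ahead of it and the grasp point (between the pads) lies 2 mm behind it (bot.tip_extent is the distance from the TCP to the fingertips, in m); z points along the fingers, y is the line along which they close (so a half turn about z gives the same grasp; the last joint's range is limited). The gripper opens to 85 mm and grips with 20 to 120 N. Pads are 22 mm wide; open, the fingers measure 114 mm over their backs; the gripper's body (76 mm by 85 mm) begins 54 mm behind the grasp point. The pads swing forward as they close: fully open they stand 13 mm farther back than shut.
Start: joints at [-1.285, 0.264, 1.604, -0, 1.274, -0.037], TCP at [0.214, -0.64, 0.248] pointing down, gripper open.
Joint ranges: [-2.63, 2.63], [-0.94, 2.18], [0.31, 2.57], [-1.31, 4.45], [0, 2.66], [-2.55, 2.55]. Speed limits (rad/s): [2.57, 2.57, 3.14, 3.14, 3.14, 3.14].

### API

Orientations are given as a rotation vector (axis times angle).
In Python, from workcell import readout, read_camera, finish_job, bot gives the robot as it stands.
- The arm moves only by the tool jog_arm, never from a script. Its argument "deltas" is one flat list of numbers, 7 for each row, row after row: the shift along the tool's x, y, z in m, then the turn, a rotation vector about the tool's x, y, z in degrees, then the gripper command: -1 is shut, 1 is fully open, values between are in proportion. A call has 1 to 8 rows; each row is the pose to reach, as a shift and turn from the pose commanded when the call began, along the tool's axes at that moment; what a row does not reach only later rows make up. A row lasts 1/10 s, in which the tool goes at most 50 mm and 8.59 degrees, less where a joint would pass 70% of its speed; a pose out of reach is approached as far as the arm can. A call with a gripper value outside its range is refused whole. The fingers move at their own pace and stop on an object; "squeeze" is the grip in N (left out, the last holds). Time passes only in rows, so rows that repeat a pose let the fingers close. It gives the time, the measured TCP pose, the force, the opening and the grip force at its end, in the units of the state.
- readout.read_state(): the state, without advancing time (a new reading comes with each control period).
- read_camera(name): name is "side" or "top" or "wrist"; returns a dict with "color" (384x512x3 uint8, blue, green, red), "fx", "fy", "cx", "cy" (pixels), "dist" ([k1, k2, p1, p2, k3] as OpenCV has them; the pictures are not rectified), "origin" and "attitude" of the camera in the world. Camera axes: x right, y down, z forward; pixel columns grow to the right and rows downward; lengths in m; the calibration is good to about 2 mm. A picture is of the moment at which its call begins. There is no depth.
- finish_job(): hands the job in; it is judged then, once.
The state is a dict: "time": time; "q": joint angles; "joint_vel": joint speeds; "joint_torque": joint torques, N m; "tool_pos": TCP position; "tcp_rot": TCP orientation; "wrist_force": force on the tool from outside, world axes, zero at the start; "torque": the same for the moment, N m; "width": opening from 0.0 (shut) to 1.0 (fully open); "grip_force": force on a finger pad.
Only numpy, scipy, OpenCV 4.12 (cv2) and the standard library are available. Lean on these libraries where they do the work, as an engineer would, in place of code of your own. Each camera call takes 0.05 s, during which the arm holds its last target. There are 200 camera calls.

## Working session

There is one attempt and no reset: what is moved stays moved. The work goes in short steps, Python scripts to look and compute and a tool call to move; the robot and the scene stay as the last step left them, time stands still between calls to the robot, and variables do not carry over. Pictures are saved under pics/ and viewed, at most 10 in all, crops included, and the job is handed in when it is done.

Besides the shell and the picture viewer there is one more tool, called after "Request:" as name(argument=value, ...) on one line, values as JSON. jog_arm: Moves the arm, as the interface text tells. Its arguments: {"type":"object","properties":{"deltas":{"type":"array"},"squeeze":{"type":"number"}},"required":["deltas"]}

```bash
mkdir -p pics
cat > h.py <<'E'
import numpy as np, cv2
from scipy.spatial.transform import Rotation as R
from workcell import readout, read_camera, finish_job, bot
def rot(a):
    a=np.array(a,float)
    return a if a.shape==(3,3) else (R.from_rotvec(a).as_matrix() if a.size==3 else R.from_quat(a).as_matrix())
def K(c): return np.array([[c['fx'],0,c['cx']],[0,c['fy'],c['cy']],[0,0,1.]])
def ray(c,uv):
    p=cv2.undistortPoints(np.array([[uv]],float),K(c),np.array(c['dist'],float))[0,0]
    return np.array(c['origin'],float), rot(c['attitude'])@np.array([p[0],p[1],1])
def onz(c,uv,z):
    o,d=ray(c,uv); return o+d*(z-o[2])/d[2]
def proj(c,P):
    A=rot(c['attitude']); rv=cv2.Rodrigues(A.T)[0]; t=-A.T@np.array(c['origin'],float)
    return cv2.projectPoints(np.array(P,float).reshape(-1,3),rv,t,K(c),np.array(c['dist'],float))[0].reshape(-1,2)
E
python3 - <<'E'
from h import *
print(readout.read_state())
ims=[]
for n in ("side","top","wrist"):
    c=read_camera(n); print(n,c['origin'],c['attitude'],c['fx'],c['cx'],c['cy']); cv2.imwrite(f'pics/{n}0.png',c['color']); ims.append(c['color'])
E
```

```text
{'time': 0.0, 'q': array([-1.28491828e+00,  2.64737896e-01,  1.60539715e+00,  1.67189646e-05,
        1.27369392e+00, -3.69019739e-02]), 'joint_vel': array([ 0.0015326 , -0.00189946, -0.00122706,  0.00010853, -0.00035868,
       -0.00110694]), 'joint_torque': array([ 1.59888710e-03, -5.15110946e+01, -3.67316043e+01, -1.07273095e-04,
        1.31310974e-02,  2.74225255e-05]), 'tool_pos': array([ 0.2139167 , -0.6394663 ,  0.24695976]), 'tcp_rot': array([-3.09857635e+00, -5.04458987e-01,  4.10972360e-04]), 'wrist_force': array([0.90687144, 0.42914842, 0.20615426]), 'torque': array([0.06534234, 0.04379699, 0.0542326 ]), 'grip_force': 0.0, 'width': 1.0007082346523581}
side [ 0.5520321  -0.4835017   0.67265606] [-2.47004318  0.05647829 -0.03395723] 389.997169462039 250.04843628154234 186.96378183703396
top [0.46696205 0.01354645 0.82345214] [-2.12859555  2.1267518  -0.18360704] 389.25566374710417 244.69292222425906 192.77593751741134
wrist [ 0.28462625 -0.61708246  0.37136097] [ 2.34757622 -1.69173117 -0.25445788] 272.2892112442832 256.39039222815006 192.38139952059242
```

View pics/side0.png

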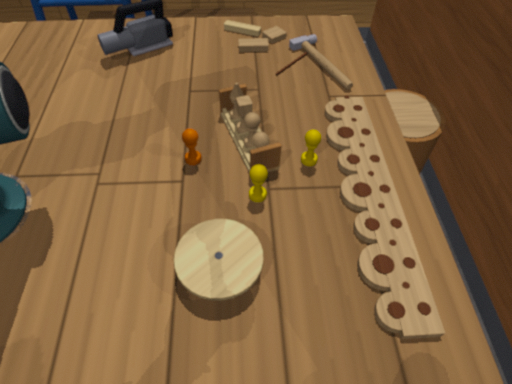

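View pics/top0.png

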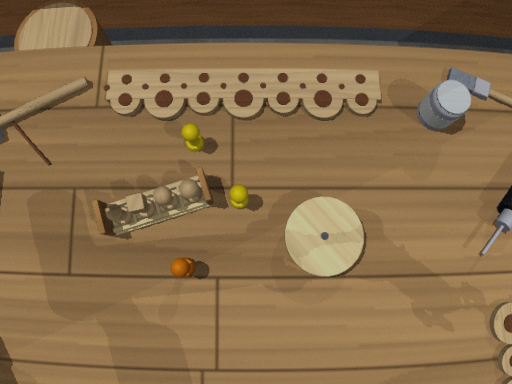

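Side view: the rack runs from (225,95) to (275,155), and the turntable cap is at (218,256). Top view: the rack runs from (98,217) to (207,185), with heads near (117,213), (136,203), (162,195) and (190,188), and the turntable cap is at (325,236). The yellow look-alikes are at (193,137) and (239,196), and the orange one is at (183,267).

Candidates for the square head in the top view: (117,213) thin and dark (spire?), (136,203) square, (162,195) round (ball?) and (190,188) wide round (mushroom?). I choose (136,203) and will check it in a crop.

Run:
```python
from h import *
a=cv2.imread('pics/top0.png')[160:250,80:225]; b=cv2.imread('pics/side0.png')[75:180,205:295]
a=cv2.resize(a,None,fx=5,fy=5,interpolation=cv2.INTER_CUBIC)[:450,:725]
b=cv2.resize(b,None,fx=5,fy=5,interpolation=cv2.INTER_CUBIC)
cv2.imwrite('pics/ca.png',a); cv2.imwrite('pics/cb.png',b)
```

```text
(no output)
```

View pics/ca.png

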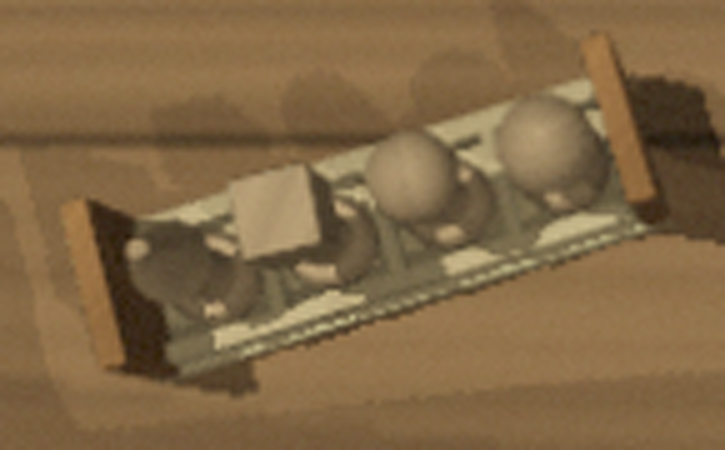

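View pics/cb.png

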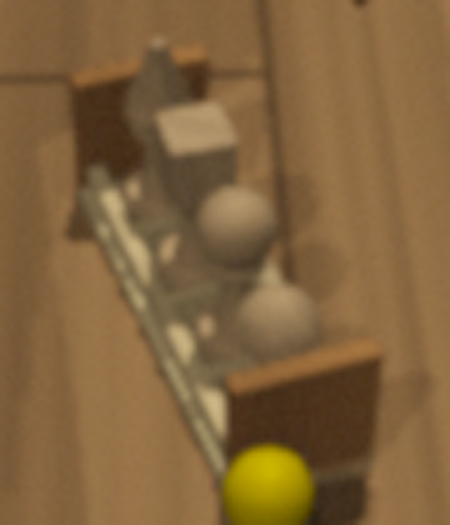

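The crops confirm it: the square head's top face is centred near crop (273,210), full picture (134,202). The spire is on its left, and the ball and mushroom are on its right.

Run:
```python
from h import *
T=read_camera('top'); S=read_camera('side')
f=lambda p,o:(np.array(p)+.5)/5-.5+np.array(o)
tc=[f(p,(80,160)) for p in [(230,186),(302,165),(320,236),(243,258)]]
sc=[f(p,(205,75)) for p in [(155,108),(222,103),(235,150),(165,156)]]
for c,cs in((T,tc),(S,sc)):
    P=np.array([onz(c,p,.1) for p in cs]); print(P.mean(0),'\n',P[:,:2].round(4))
    e=np.diff(np.vstack([P,P[:1]]),axis=0); print(np.hypot(e[:,0],e[:,1]), np.degrees(np.arctan2(e[:,1],e[:,0])))
for c,cs in((T,[f((265,240),(0,0))]),):pass
# end boards tops z=.085? 75 tall from table
for p in [(73,203),(113,365),(595,40),(645,200)]: print('board',onz(T,f(p,(80,160)),.075)[:2])
# pivot cap by darkness
for c,(x0,y0,x1,y1) in((T,(300,215,350,260)),(S,(195,235,245,275))):
    g=c['color'][y0:y1,x0:x1].astype(int).sum(2); ys,xs=np.where(g<0.55*np.median(g)); uv=(xs.mean()+x0,ys.mean()+y0); print('tt',len(xs),uv,onz(c,uv,.051))
s=readout.read_state(); print(s['time'],s['tool_pos'],rot(s['tcp_rot']).round(3))
for p in [(239,196),(183,267)]: print('deco',onz(T,p,.08))
```

```text
[0.57797327 0.22629963 0.1       ] 
 [[0.5876 0.2439]
 [0.5958 0.2161]
 [0.5685 0.2079]
 [0.56   0.2373]]
[0.02890065 0.02854403 0.03065717 0.02844877] [ -73.59328574 -163.18449856  106.15080221   13.27829656]
[0.57772258 0.22288251 0.1       ] 
 [[0.5602 0.2386]
 [0.5913 0.2411]
 [0.5955 0.2074]
 [0.5638 0.2045]]
[0.03113517 0.03390905 0.0318324  0.03431451] [   4.59548594  -82.75997462 -174.62956192   96.04867372]
board [0.5848571  0.31584297]
board [0.52066302 0.29540878]
board [0.65063247 0.10785842]
board [0.58646625 0.08683162]
tt 35 (np.float64(324.4), np.float64(235.42857142857142)) [ 0.51818609 -0.14210587  0.051     ]
tt 22 (np.float64(217.9090909090909), np.float64(255.0909090909091)) [ 0.51767118 -0.14371626  0.051     ]
0.25 [ 0.21402796 -0.63983031  0.24762504] [[ 0.948  0.317 -0.   ]
 [ 0.317 -0.948  0.001]
 [ 0.    -0.001 -1.   ]]
deco [0.59277967 0.02747468 0.08      ]
deco [0.45641689 0.13302058 0.08      ]
```

Request:
jog_arm(deltas=[0.031,-0.035,0,0,0,-4.4,1,0.062,-0.07,0,0,0,-8.8,1,0.093,-0.105,0,0,0,-13.2,1,0.124,-0.14,0,0,0,-17.6,1,0.155,-0.175,0,0,0,-22,1,0.186,-0.21,0,0,0,-26.4,1,0.217,-0.245,0,0,0,-30.8,1,0.248,-0.28,0,0,0,-35,1])

```text
time: 1.05
tool_pos: [0.3608, -0.2942, 0.2484]
tcp_rot: [2.803, 1.417, 0.001]
wrist_force: [0.8, -0.6, -0.5]
width: 0.998
grip_force: 0.0
```

```bash
cat > d.py <<'E'
from h import *
import sys
x,y,z,a=map(float,sys.argv[1:5])  # target TCP, world angle of tool y (deg)
s=readout.read_state(); A=rot(s['tcp_rot']); p=s['tool_pos']
c,n=np.cos(np.radians(a)),np.sin(np.radians(a))
B=np.array([[-n,c,0],[c,n,0],[0,0,-1]]).astype(float)
if np.linalg.det(B)<0: B[:,0]*=-1
print(s['time'],p.round(4),'yang',np.degrees(np.arctan2(A[1,1],A[0,1])).round(2),'shift',(A.T@(np.array([x,y,z])-p)).round(4),'turn',np.degrees(R.from_matrix(A.T@B).as_rotvec()).round(2),'F',s['wrist_force'].round(1),'w',s['width'],s['grip_force'])
E
python3 d.py .578 .2245 .25 15.5
```

```text
1.05 [ 0.3608 -0.2942  0.2484] yang -36.36 shift [ 0.5464 -0.1326 -0.0016] turn [ 4.000e-02  1.000e-02 -5.186e+01] F [ 0.8 -0.6 -0.5] w 0.9984638751560158 0.0
```

Request:
jog_arm(deltas=[0.045,-0.011,0,0,0,-4.3,1,0.09,-0.022,0,0,0,-8.6,1,0.135,-0.033,0,0,0,-12.9,1,0.18,-0.044,0,0,0,-17.2,1,0.225,-0.055,0,0,0,-21.5,1,0.27,-0.066,0,0,0,-25.8,1,0.315,-0.077,0,0,0,-30.1,1,0.36,-0.088,0,0,0,-34.4,1])

```text
time: 1.85
tool_pos: [0.5043, 0.0478, 0.2485]
tcp_rot: [2.258, 2.184, 0.001]
wrist_force: [0.9, 0.1, 0.5]
width: 1.0
grip_force: 0.0
```

```bash
python3 d.py .578 .2245 .25 15.5
```

```text
1.85 [0.5043 0.0478 0.2485] yang -1.91 shift [ 0.1791  0.0678 -0.0015] turn [ 4.000e-02  1.000e-02 -1.741e+01] F [0.9 0.1 0.5] w 0.9998619639924208 0.0
```

Request:
jog_arm(deltas=[0.04,0.015,0,0,0,-4,1,0.08,0.03,0,0,0,-8,1,0.12,0.045,0,0,0,-12,1,0.16,0.06,0,0,0,-16,1,0.179,0.068,0,0,0,-17.4,1,0.179,0.068,0,0,0,-17.4,1])

```text
time: 2.45
tool_pos: [0.5791, 0.2249, 0.2478]
tcp_rot: [-1.902, -2.5, -0.001]
wrist_force: [-1.2, -0.3, 0.3]
width: 1.0
grip_force: 0.0
```

```bash
python3 d.py .578 .2245 .25 15.5
python3 - <<'E'
from h import *
c=read_camera('wrist'); print(c['origin'],proj(c,[[.578,.2245,.1]]))
cv2.imwrite('pics/w1raw.png',c['color'])
import pickle; pickle.dump({k:c[k] for k in c},open('w1.pkl','wb'))
cv2.imwrite('pics/w1.png',cv2.resize(c['color'],(768,576),interpolation=cv2.INTER_CUBIC))
E
```

```text
2.45 [0.5791 0.2249 0.2478] yang 15.49 shift [-0.0001 -0.0012 -0.0022] turn [ 0.01 -0.04 -0.01] F [-1.2 -0.3  0.3] w 1.0000990717816418 0.0
[0.55961816 0.2954471  0.3721758 ] [[255.14272572 184.11298263]]
```

View pics/w1.png

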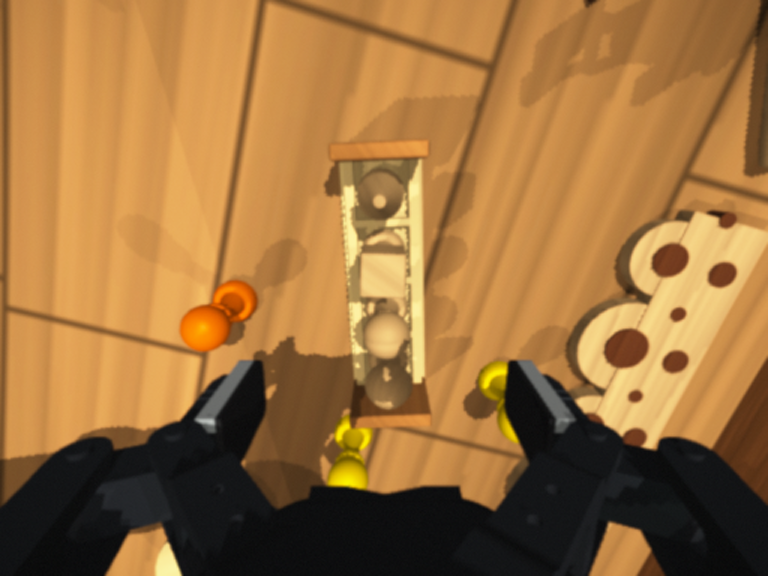

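The square head's top face is at about (383,272) in the 1.5x wrist picture, raw (255,181). The estimate projects to (255,184), so they agree. Next, a crop to check its yaw and centre.

Run:
```python
from h import *
a=cv2.imread('pics/w1raw.png')[150:220,220:290]
cv2.imwrite('pics/w1c.png',cv2.resize(a,None,fx=8,fy=8,interpolation=cv2.INTER_CUBIC))
```

```text
(no output)
```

View pics/w1c.png

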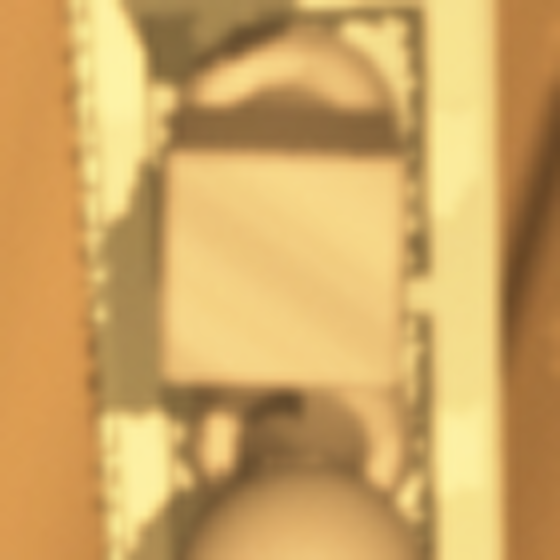

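The top face corners in the crop are (168,152), (403,153), (396,385) and (164,383), nearly square to the tool.

```bash
python3 - <<'E'
from h import *
import pickle; c=pickle.load(open('w1.pkl','rb'))
P=np.array([onz(c,(np.array(p)+.5)/8-.5+[220,150],.1) for p in [(168,152),(403,153),(396,385),(164,383)]])
print(P.mean(0)); e=np.diff(np.vstack([P,P[:1]]),axis=0); print(np.hypot(e[:,0],e[:,1]), np.degrees(np.arctan2(e[:,1],e[:,0])))
print(onz(c,(388/1.5,383/1.5),.08),onz(c,(386/1.5,335/1.5),.095),onz(c,(379/1.5,200/1.5),.11))
E
python3 d.py .578 .226 .085 15.5
```

```text
[0.57753838 0.22524671 0.1       ]
[0.02987947 0.03100463 0.03045521 0.03086961] [  15.15573573  -75.4604895  -165.1200946   103.4686304 ]
[0.60691204 0.13482077 0.08      ] [0.59248301 0.18073144 0.095     ] [0.56196599 0.27429065 0.11      ]
2.5 [0.5784 0.2233 0.2478] yang 15.4 shift [0.0028 0.0005 0.1628] turn [-0.05  0.01 -0.1 ] F [ 0.4 -0.3  0.2] w 1.0011877155743383 0.0
```

Request:
jog_arm(deltas=[0.001,0,0.03,0,0,0.5,1,0.001,0,0.06,0,0,0.5,1,0.001,0,0.09,0,0,0.5,1,0.001,0,0.11,0,0,0.5,1,0.001,0,0.12,0,0,0.5,1,0.001,0,0.12,0,0,0.5,1])

```text
time: 3.1
tool_pos: [0.5767, 0.2217, 0.1267]
tcp_rot: [-1.917, -2.486, 0.005]
wrist_force: [-0.4, -0.6, -0.5]
width: 0.998
grip_force: 0.0
```

```bash
python3 d.py .5777 .225 .083 14.9; python3 d.py .5777 .225 .083 14.9; python3 -c "
from workcell import bot;print(bot.tip_extent)"
```

```text
3.1 [0.5767 0.2217 0.1267] yang 14.73 shift [0.003  0.0019 0.0436] turn [-0.21  0.03 -0.17] F [-0.4 -0.6 -0.5] w 0.9975375064639949 0.0
3.1 [0.5767 0.2217 0.1267] yang 14.73 shift [0.003  0.0019 0.0436] turn [-0.21  0.03 -0.17] F [-0.4 -0.6 -0.5] w 0.9975375064639949 0.0
0.017
```

Request:
jog_arm(deltas=[0.003,0.002,0.01,0,0,0,1,0.003,0.002,0.025,0,0,0,1,0.003,0.002,0.038,0,0,0,1,0.003,0.002,0.044,0,0,0,1,0.003,0.002,0.044,0,0,0,1,0.003,0.002,0.044,0,0,0,1])

```text
time: 3.7
tool_pos: [0.5793, 0.2266, 0.0841]
tcp_rot: [-1.917, -2.489, 0.0]
wrist_force: [-0.7, -0.2, 0.6]
width: 0.998
grip_force: 0.0
```

```bash
python3 d.py .5777 .225 .083 14.9
python3 - <<'E'
from h import *
c=read_camera('wrist'); cv2.imwrite('pics/w2.png',cv2.resize(c['color'],(640,480)))
E
```

```text
3.7 [0.5793 0.2266 0.0841] yang 14.8 shift [-0.0011 -0.002   0.0011] turn [-0.02  0.   -0.1 ] F [-0.7 -0.2  0.6] w 0.9981833815212462 0.0
```

View pics/w2.png

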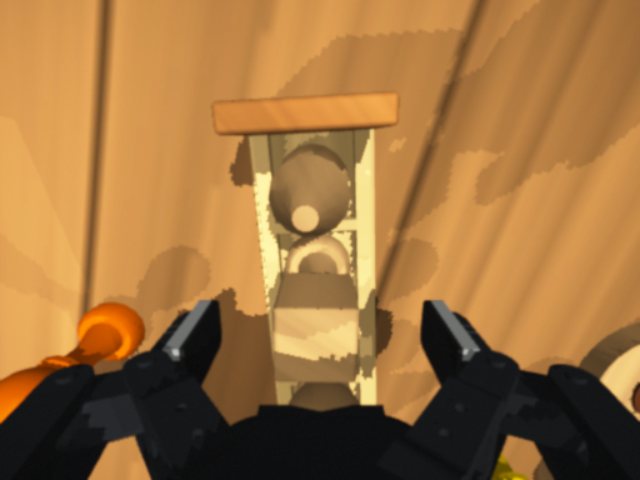

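The square head at (316,340) sits between the fingers, whose midpoint is about (321,345). The orange look-alike is clear of the left finger. I'll close after a 2 mm correction.

Request:
jog_arm(deltas=[-0.001,-0.002,0,0,0,0,0.5,-0.001,-0.002,0,0,0,0,0,-0.001,-0.002,0,0,0,0,-0.3,-0.001,-0.002,0,0,0,0,-1,-0.001,-0.002,0,0,0,0,-1,-0.001,-0.002,0,0,0,0,-1,-0.001,-0.002,0,0,0,0,-1,-0.001,-0.002,0,0,0,0,-1], squeeze=35)

```text
time: 4.55
tool_pos: [0.578, 0.2252, 0.0847]
tcp_rot: [1.917, 2.489, 0.001]
wrist_force: [-1.5, 0.6, 4.4]
width: 0.37
grip_force: 35.2
```

Request:
jog_arm(deltas=[0,0,-0.008,0,0,0,-1,0,0,-0.02,0,0,0,-1,0,0,-0.035,0,0,0,-1,0,0,-0.055,0,0,0,-1,0,0,-0.08,0,0,0,-1,0,0,-0.11,0,0,0,-1,0,0,-0.13,0,0,0,-1,0,0,-0.14,0,0,0,-1])

```text
time: 5.35
tool_pos: [0.5791, 0.2256, 0.2286]
tcp_rot: [1.915, 2.487, 0.007]
wrist_force: [0.7, -0.8, -1.0]
width: 0.369
grip_force: 34.8
```

```bash
python3 d.py .518 -.143 .225 -15
python3 - <<'E'
from h import *
c=read_camera('side'); cv2.imwrite('pics/s3.png',c['color'])
E
```

```text
5.35 [0.5791 0.2256 0.2286] yang 14.8 shift [-0.3408 -0.1533  0.0026] turn [ 0.31 -0.11 29.8 ] F [ 0.7 -0.8 -1. ] w 0.36888780077905103 34.81373369693756
```

View pics/s3.png

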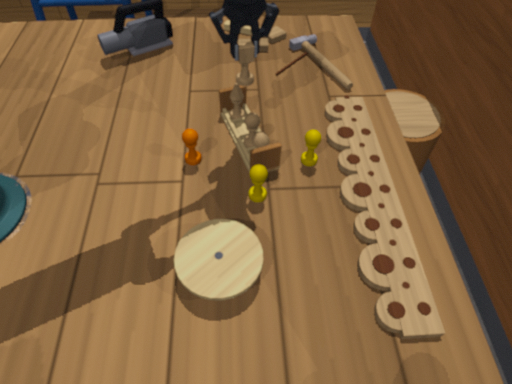

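The finial is held upright at (245,70) and the three neighbours are still standing in the rack. I'll carry it to the turntable.

Request:
jog_arm(deltas=[-0.018,-0.008,0,0,0,2,-1,-0.05,-0.023,0,0,0,5,-1,-0.086,-0.039,0,0,0,8,-1,-0.122,-0.055,0,0,0,11,-1,-0.158,-0.071,0,0,0,14,-1,-0.194,-0.087,0,0,0,17,-1,-0.23,-0.103,0,0,0,20,-1,-0.266,-0.119,0,0,0,23,-1])

```text
time: 6.2
tool_pos: [0.5283, -0.0645, 0.2225]
tcp_rot: [-2.376, -2.051, 0.004]
wrist_force: [0.2, -0.5, -0.4]
width: 0.367
grip_force: 34.8
```

```bash
python3 d.py .518 -.143 .225 -15
```

```text
6.2 [ 0.5283 -0.0645  0.2225] yang -8.4 shift [-0.0791  0.0012 -0.0025] turn [-0.18  0.03  6.6 ] F [ 0.2 -0.5 -0.4] w 0.36659171438942806 34.750685691833496
```

Request:
jog_arm(deltas=[-0.03,0,0,0,0,2,-1,-0.055,0.001,0,0,0,4,-1,-0.072,0.001,0,0,0,6,-1,-0.079,0.001,0.01,0,0,6.6,-1,-0.079,0.001,0.03,0,0,6.6,-1,-0.079,0.001,0.055,0,0,6.6,-1,-0.079,0.001,0.07,0,0,6.6,-1,-0.079,0.001,0.077,0,0,6.6,-1])

```text
time: 7.0
tool_pos: [0.518, -0.14, 0.144]
tcp_rot: [-2.485, -1.914, 0.005]
wrist_force: [0.3, -0.2, -1.2]
width: 0.375
grip_force: 34.8
```

```bash
python3 d.py .518 -.143 .1247 -15
python3 - <<'E'
from h import *
c=read_camera('side'); cv2.imwrite('pics/s4.png',cv2.resize(c['color'][150:310,140:300],None,fx=3.5,fy=3.5,interpolation=cv2.INTER_CUBIC))
E
```

```text
7.0 [ 0.518 -0.14   0.144] yang -14.79 shift [-0.003   0.0009  0.0193] turn [-0.31 -0.02  0.21] F [ 0.3 -0.2 -1.2] w 0.37502890031574476 34.803051352500916
```

View pics/s4.png

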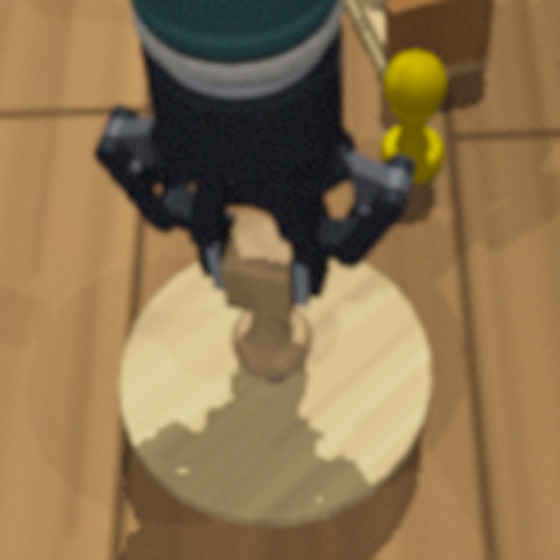

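The finial is upright, with its foot at crop (274,372) over the disc centre at about (275,370), still some 19 mm up. I'll lower it slowly.

Request:
jog_arm(deltas=[-0.002,0,0.006,0,0,0,-1,-0.002,0,0.011,0,0,0,-1,-0.002,0,0.014,0,0,0,-1,-0.002,0,0.0155,0,0,0,-1,-0.002,0,0.0165,0,0,0,-1,-0.002,0,0.017,0,0,0,-1,-0.002,0,0.017,0,0,0,-1])

```text
time: 7.75
tool_pos: [0.5198, -0.1428, 0.1304]
tcp_rot: [2.489, 1.917, 0.0]
wrist_force: [-0.3, 0.3, -0.8]
width: 0.367
grip_force: 34.8
```

Request:
jog_arm(deltas=[0,0,0.001,0,0,0,-1,0,0,0.001,0,0,0,-1,0,0,0.001,0,0,0,-1])

```text
time: 8.05
tool_pos: [0.5197, -0.1428, 0.1293]
tcp_rot: [-2.489, -1.917, 0.0]
wrist_force: [-0.3, 0.3, -1.0]
width: 0.371
grip_force: 34.8
```

Request:
jog_arm(deltas=[0,0,0.001,0,0,0,-1,0,0,0.001,0,0,0,-1,0,0,0.001,0,0,0,-1])

```text
time: 8.35
tool_pos: [0.5197, -0.1428, 0.1282]
tcp_rot: [-2.489, -1.917, 0.0]
wrist_force: [0.2, 0.8, -1.2]
width: 0.37
grip_force: 34.8
```

Request:
jog_arm(deltas=[0,0,0.001,0,0,0,-1,0,0,0.002,0,0,0,-1,0,0,0.002,0,0,0,-1])

```text
time: 8.65
tool_pos: [0.5196, -0.1427, 0.126]
tcp_rot: [-2.489, -1.917, 0.0]
wrist_force: [0.8, 0.5, -1.4]
width: 0.37
grip_force: 34.8
```

Request:
jog_arm(deltas=[0,0,0.001,0,0,0,-1,0,0,0.001,0,0,0,-1,0,0,0.001,0,0,0,-1])

```text
time: 8.95
tool_pos: [0.5197, -0.1428, 0.1252]
tcp_rot: [-2.489, -1.917, 0.0]
wrist_force: [-0.1, 0.1, -0.7]
width: 0.37
grip_force: 34.8
```

Request:
jog_arm(deltas=[0,0,0.001,0,0,0,-1,0,0,0.001,0,0,0,-1,0,0,0.001,0,0,0,-1])

```text
time: 9.25
tool_pos: [0.52, -0.1428, 0.1247]
tcp_rot: [2.489, 1.916, 0.0]
wrist_force: [-1.3, 0.2, 2.8]
width: 0.37
grip_force: 35.2
```

Request:
jog_arm(deltas=[0,0,0.001,0,0,0,-1,0,0,0.001,0,0,0,-1,0,0,0.001,0,0,0,-1])

```text
time: 9.55
tool_pos: [0.52, -0.1429, 0.1247]
tcp_rot: [2.489, 1.917, 0.0]
wrist_force: [-3.1, 1.5, 9.3]
width: 0.368
grip_force: 36.1
```

There is contact (9 N upward at the predicted height). I'll open gently, then retreat straight up.

Request:
jog_arm(deltas=[0,0,-0.001,0,0,0,-0.2,0,0,-0.001,0,0,0,0,0,0,-0.001,0,0,0,0.3,0,0,-0.001,0,0,0,0.6,0,0,-0.001,0,0,0,1,0,0,-0.001,0,0,0,1,0,0,-0.001,0,0,0,1])

```text
time: 10.25
tool_pos: [0.5197, -0.1427, 0.1242]
tcp_rot: [-2.489, -1.917, 0.0]
wrist_force: [1.4, -0.0, -0.4]
width: 1.001
grip_force: 0.0
```

Request:
jog_arm(deltas=[0,0,-0.01,0,0,0,1,0,0,-0.03,0,0,0,1,0,0,-0.06,0,0,0,1,0,0,-0.09,0,0,0,1,0,0,-0.12,0,0,0,1,0,0,-0.14,0,0,0,1,0,0,-0.15,0,0,0,1,0,0,-0.15,0,0,0,1])

```text
time: 11.05
tool_pos: [0.5207, -0.1431, 0.2766]
tcp_rot: [2.486, 1.915, 0.004]
wrist_force: [0.4, -0.4, -0.5]
width: 0.996
grip_force: 0.0
```

Run:
```python
from h import *
c=read_camera('side'); print(proj(c,[[.518,-.143,.05],[.518,-.143,.14]])); cv2.imwrite('pics/s5.png',cv2.resize(c['color'][70:310,140:340],None,fx=2.4,fy=2.4,interpolation=cv2.INTER_CUBIC))
```

```text
[[218.12392524 254.99856433]
 [215.08918544 227.91331033]]
```

View pics/s5.png

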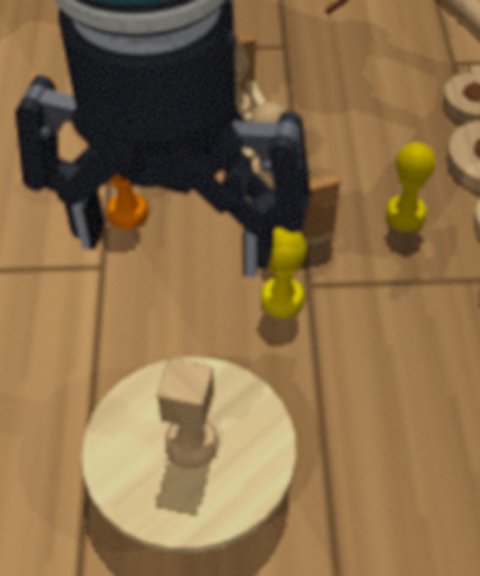

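The finial stands upright on the disc, with its foot at crop (190,445), full picture (219,255), where the cap projects to (218,255). The gripper is well clear, so I'm handing in.

```bash
python3 -c "
from workcell import finish_job;print(finish_job())"
```

```text
the job is handed in; nothing more can be done
None
```

The square-headed finial is standing upright at the centre of the turntable and released; the neighbours looked undisturbed after the lift (not re-measured at the end), and I handed the job in at about 11 s (no verdict was returned).

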